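# Feed a shelf blank under the drill bridge and clamp it

### The job

Load the loose light-wood block into the drill jig: lay it flat on the open end of the plywood bed, slide it lengthwise through the gap under the aluminium bridge until its end is up against the steel end stop. Then swing the red-handled clamp over so that its rubber foot holds the block down, let go, and leave the other things on the bench where they are.

Things in the scene. Friction and masses are not known exactly. Their poses are not given: they have to be found in the camera images.
- blank: the block to load: a loose bar of light brown wood, 50 x 160 x 28 mm (own x, y, z), about 0.12 kg, both ends alike. Origin: centre of its underside; y along its length, z up.
- jig: the drill jig, fixed to the bench; feed the block along the jig's own -y. Origin: bench top below the middle of the bridge; z up. Jig axes, mm: plywood bed 110 wide, from y = +135 (open in-feed end) to -165, top at z = 15. Bridge from y = +20 to -20, then open bed to the end stop, then the clamp. With the block home its centre is at y = +5; 65 mm stick out before the bridge, 55 mm behind.
- bridge_gap (a point): middle of the gap under the aluminium bridge, on the bed top (jig x = 0, y = 0, z = 15 mm; the jig's axes). The gap is 60 mm wide in x, 36 mm high and 40 mm long in y. Bridge 88 mm wide outside, its top 63 mm above the bench plus 3 mm drill bushes. Two 30 mm high flared guide plates lead into the gap from y = +42 mm.
- stop_face (a point): middle of the end stop's face, on the bed top (jig x = 0, y = -75, z = 15 mm; the jig's axes). The stop is a steel bar 60 mm wide, 20 mm high, 15 mm thick; the block's leading end comes to rest against this face.
- clamp_pivot (a point): pivot of the clamp (jig x = 0, y = -120, z = 62 mm; the jig's axes), its axis along x. The clamp is one rigid swinging piece: a 12 mm wide steel arm with a rubber foot 70 mm from the pivot, which stands on the block at jig y = -50 when closed, and a red round handle. Its two fixed cheeks reach 69 mm above the bench.
- clamp_arm (a joint): clamp angle, rad: 1.3 fully open (as it starts), about 0 (+/- 0.03) with the foot on the block, -0.06 at its stop with no block there. An over-centre spring holds it at either end: pushed past about 0.65 against at most 0.35 Nm it goes over by itself and presses the foot down with some 3 N.
- clamp_handle (a point): point on the axis of the red handle, 18 mm thick, 70 mm from the pivot; rounded end at 93 mm. Open, the handle points 45 deg up and back (jig -y), this point 112 mm above the bench; closed, 60 deg up toward the bridge (jig +y), 123 mm; its end passes 155 mm above the bench in between. Push it over in the jig's +y from its outer side, e.g. with closed fingers, tips about 112 mm above the bench.
- tape_measure: bystander: black and red tape measure, 87 mm long, 64 mm high. Origin: centre of its underside.
- dark_block: bystander: short dark-wood spacer, 60 x 85 x 30 mm. Origin: centre of its underside.
- screwdriver: bystander: screwdriver with a red handle, 200 mm long. Origin: centre of its underside.
Not all that is in view belongs to the job. Leave any green look-alike of the blank alone.

How it is judged:
On the way:
1. the block lies on the bed under the bridge, its end within 5 mm of the end stop, the clamp still open (y of blank in the frame of stop_face between 0.074 and 0.085 m and x of blank in the frame of stop_face between -0.009 and 0.009 m and z of blank in the frame of stop_face below 0.006 m and value of joint clamp_arm above 1 rad), for 0.2 s.
At the end, for the whole second after the job is handed in: The block lies flat on the bed under the bridge, its leading end within 5 mm of the end stop, its middle within 9 mm of the jig's centre line and its length within 0.15 rad of it, at rest, and the clamp is closed (joint below 0.06 rad) with its foot on the block (y of blank in the frame of stop_face between 0.074 and 0.085 m and x of blank in the frame of stop_face between -0.009 and 0.009 m and z of blank in the frame of stop_face below 0.004 m and angle between the y axis of blank and the y axis of jig, either way round below 0.15 rad and angle between blank's own z axis and vertical below 0.05 rad and value of joint clamp_arm between -0.045 and 0.06 rad and linear speed of blank below 0.02 m/s); the robot touches nothing.
It fails at once if a bystander (tape measure, dark block, screwdriver) is moved more than 30 mm (distance of any of tape_measure, dark_block, screwdriver from where it was at the start of the episode above 0.03 m).
It also fails if it takes over 48 s, if anything falls off the work surface, if the arm or the gripper's body presses on something with over 40 N, if the wrist force passes 120 N, or if a joint passes its speed limit or range.

### The arm

A 6-joint arm with a two-finger parallel gripper is mounted at the origin on the work surface; the furniture and walls round the work are solid. World frame = base frame: x ahead of the robot, y to its left, z up, the work surface at z = 0. Lengths are in m, angles in rad, forces in N, time in s.
With the tool pointing down it reaches from about 0.25 to 0.775 m from the base axis. Payload 4 kg.
Tool frame: the origin (TCP) lies at the centre of the arm's flange, where the gripper is bolted on; the fingertips stand 173 mm ahead of it and the grasp point (between the pads) lies 155 mm ahead of it; z points along the fingers, y is the line along which they close (so a half turn about z gives the same grasp; the last joint's range is limited). The gripper opens to 85 mm and grips with 20 to 120 N. Pads are 22 mm wide; open, the fingers measure 114 mm over their backs; the gripper's body (76 mm by 85 mm) begins 54 mm behind the grasp point. The pads swing forward as they close: fully open they stand 13 mm farther back than shut.
Start: joints at [-0.103, 0.087, 1.371, -0, 1.684, -0.103], TCP at [0.55, -0, 0.405] pointing down, gripper open.
Joint ranges: [-3.1, 3.1], [-0.76, 2.03], [0.27, 2.55], [-1.08, 4.22], [0.17, 2.65], [-2.57, 2.57]. Speed limits (rad/s): [2.79, 2.79, 3.14, 3.14, 3.14, 3.14].

### API

Orientations are given as a unit quaternion [x, y, z, w].
In Python, from rig import * gives the robot as it stands.
- The arm moves only by the shell command python3 -m inch 'ROWS' [FORCE]. ROWS is JSON, a list of rows, each a list of 3 entries, a list of its own where there are three numbers: the turn, a rotation vector about the world's x, y, z in degrees, then the shift along the world's x, y, z in cm, then the opening, from -1 (shut) to 1 (fully open). A call has 1 to 5 rows; each row shifts and turns the commanded pose from where the row before left it; what a row does not reach is not made up. A row lasts 1/12 s, in which the tool goes at most 41.7 mm and 7.16 degrees, less where a joint would pass 70% of its speed; a pose out of reach is approached as far as the arm can. A call with a gripper value outside its range is refused whole. The fingers move at their own pace and stop on an object; FORCE is the grip in N (left out, the last holds). Time passes only in rows, so rows that do not move let the fingers close. It gives the time, the measured TCP pose, the force, the opening and the grip force at its end, in the units of the state.
- get_state(): the state, without advancing time (a new reading comes with each control period).
- read_camera(name): name is "scene" or "side" or "wrist"; returns (picture, depth): 384x512x3 uint8, blue, green, red; 384x512 float32, m along the optical axis (not along the pixel's ray), 0 where there is no reading.
- camera_model(name): a dict with "intrinsics" (3x3 intrinsics, pixels), "position" and "orientation" of the camera in the world. Camera axes: x right, y down, z forward; pixel columns grow to the right and rows downward; lengths in m; the calibration is good to about 2 mm. A picture is of the moment at which its call begins: read the wrist's pose just before it. camera_model takes no time and is no camera call; for the wrist camera it gives the pose at the moment of the call.
- sign_off(): hands the job in; it is judged then, once.
The state is a dict: "t": time; "joints": joint angles; "dq": joint speeds; "tau": joint torques, N m; "ee_pos": TCP position; "orientation": TCP orientation; "contact_force": force on the tool from outside, world axes, zero at the start; "ft_torque": the same for the moment, N m; "width": opening from 0.0 (shut) to 1.0 (fully open); "grip_force": force on a finger pad.
Only numpy, scipy, OpenCV 4.12 (cv2) and the standard library are available. Lean on these libraries where they do the work, as an engineer would, in place of code of your own. Each camera call takes 0.05 s, during which the arm holds its last target. There are 200 camera calls.

## Working session

There is one attempt and no reset: what is moved stays moved. The work goes in short steps, Python scripts to look and compute and a shell command to move; the robot and the scene stay as the last step left them, time stands still between calls to the robot, and variables do not carry over. Pictures are saved under pics/ and viewed, at most 10 in all, crops included, and the job is handed in when it is done.

```bash
mkdir -p pics; ls; python3 - <<'E'
from rig import *
import cv2,numpy as np
ims=[]
for n in("scene","side"):
    p,d=read_camera(n); np.savez(f"{n}0.npz",p=p,d=d); m=camera_model(n); print(n,m)
    cv2.imwrite(f"pics/{n}0.png",cv2.resize(p,(800,600)))
print(get_state()["t"])
E
```

```text
pics
scene {'intrinsics': array([[394.20325846,   0.        , 254.29798328],
       [  0.        , 394.20325846, 192.08812693],
       [  0.        ,   0.        ,   1.        ]]), 'position': array([-0.33655654, -0.35768577,  1.19154681]), 'orientation': array([ 0.78868693, -0.48564933,  0.19211554, -0.32435978])}
side {'intrinsics': array([[455.62203216,   0.        , 261.7403274 ],
       [  0.        , 455.62203216, 199.51123821],
       [  0.        ,   0.        ,   1.        ]]), 'position': array([-0.36842054,  1.47696191,  1.07359758]), 'orientation': array([-0.2703976 ,  0.82311992, -0.47472955,  0.15488893])}
0.1
```

View pics/scene0.png

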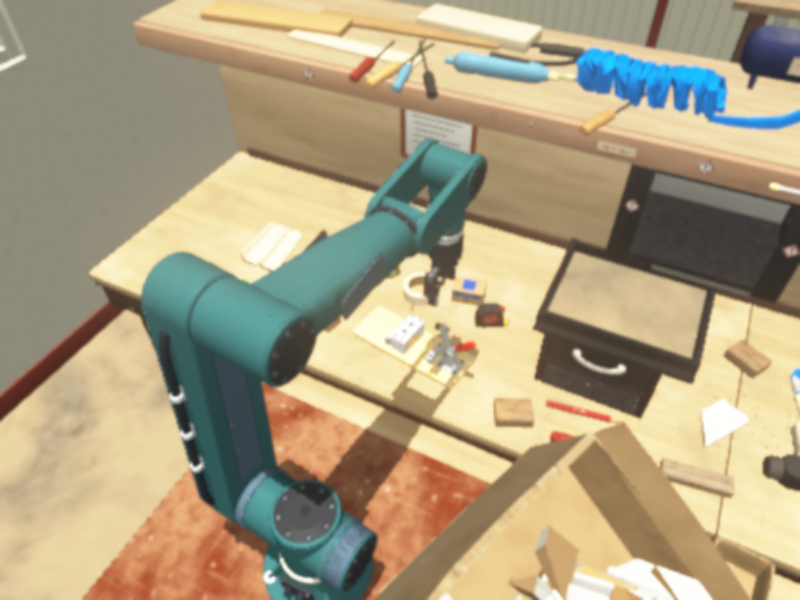

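View pics/side0.png

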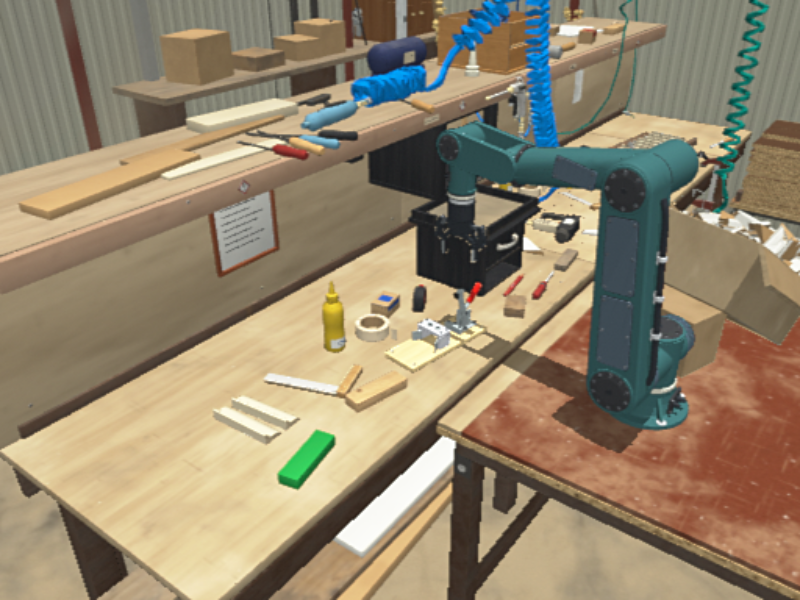

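The side view (800x600) shows the jig at about (435,345), with its open bed at (405,355) and the clamp at (465,305). The blank lies at (376,391), beside a try square, and the green look-alike is at (307,458). The tape measure is at (419,297), the dark block at (514,305) and the screwdriver at (543,285). I'll measure by raycasting and depth.

```bash
cat > h.py <<'E'
import numpy as np,cv2
from scipy.spatial.transform import Rotation as R
def cloud(d,m):
    K=m["intrinsics"];v,u=np.mgrid[:d.shape[0],:d.shape[1]]
    c=np.dstack([(u-K[0,2])/K[0,0]*d,(v-K[1,2])/K[1,1]*d,d])
    return c@R.from_quat(m["orientation"]).as_matrix().T+m["position"]
def ray(uv,z,m):
    K=m["intrinsics"];uv=np.atleast_2d(uv).astype(float)
    r=np.c_[(uv-K[:2,2])/[K[0,0],K[1,1]],np.ones(len(uv))]@R.from_quat(m["orientation"]).as_matrix().T
    return m["position"]+r*((z-m["position"][2])/r[:,2])[:,None]
E
python3 - <<'E'
from rig import *
from h import *
f=np.load("side0.npz");p,d=f["p"],f["d"];m=camera_model("side")
P=cloud(d,m)
P[d==0]=np.nan
for n,(u,v) in dict(bed=(405,355),bedR=(478,331),bridge=(432,327),handle=(475,293),blank=(376,391),green=(307,458),tape=(419,297),dark=(514,303),sd=(541,288),sdL=(513,285),table=(340,410)).items():
    print(n,P[int(v*.64),int(u*.64)].round(3))
# top-down map
x0,x1,y0,y1=.3,.85,-.35,.5
s=1000
q=P.reshape(-1,3);c=p.reshape(-1,3);ok=(q[:,2]>-.02)&(q[:,2]<.2)&(q[:,0]>x0)&(q[:,0]<x1)&(q[:,1]>y0)&(q[:,1]<y1)
q,c=q[ok],c[ok];o=np.argsort(q[:,2]);q,c=q[o],c[o]
T=np.zeros((550,850,3),np.uint8)
for a,b in zip(q,c): cv2.circle(T,(int((y1-a[1])*s),int((x1-a[0])*s)),2,b.tolist(),-1)
cv2.imwrite("pics/top.png",cv2.resize(T,(800,518)))
E
```

```text
bed [0.586 0.195 0.014]
bedR [ 0.497 -0.029  0.015]
bridge [0.567 0.098 0.062]
handle [ 0.528 -0.061  0.112]
blank [0.534 0.387 0.031]
green [0.501 0.664 0.031]
tape [ 0.704 -0.035  0.051]
dark [ 0.485 -0.213  0.027]
sd [ 0.458 -0.343  0.028]
sdL [ 0.556 -0.343  0.008]
table [0.581 0.468 0.003]
```

View pics/top.png

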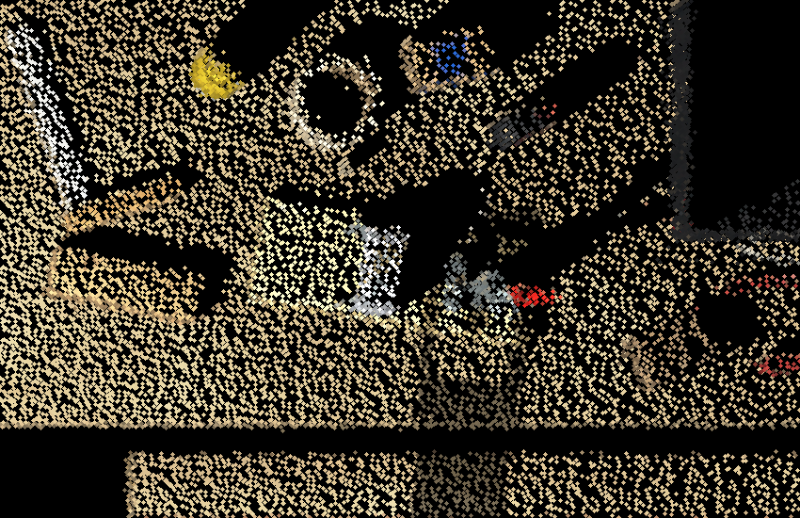

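The top map confirms the blank at px (125,285), about x 0.54, y 0.37. It's nearly parallel to the jig, whose bed spans px (250–520, 190–335). I'll move the wrist camera over both for precise poses.

```bash
python3 -m inch '[[[0,0,0],[0,4,0],1],[[0,0,0],[0,4,0],1],[[0,0,0],[0,4,0],1],[[0,0,0],[0,4,0],1],[[0,0,0],[0,4,0],1]]'; python3 - <<'E'
from rig import *
from h import *
s=get_state();print(s["ee_pos"],R.from_quat(s["orientation"]).as_matrix().round(3))
m=camera_model("wrist");p,d=read_camera("wrist");print(m["position"],d.shape)
np.savez("w1.npz",p=p,d=d,**m);cv2.imwrite("pics/w1.png",cv2.resize(p,(800,600)))
E
```

```text
t: 0.52
ee_pos: [0.5496, 0.2017, 0.4041]
orientation: [0.707, 0.707, -0.0, -0.0]
contact_force: [0.8, 0.0, 0.1]
width: 1.003
grip_force: 0.0
[0.54963867 0.20165028 0.40414098] [[ 0.001  1.    -0.001]
 [ 1.    -0.001 -0.   ]
 [-0.    -0.001 -1.   ]]
[0.54944159 0.27789532 0.37401441] (384, 512)
```

View pics/w1.png

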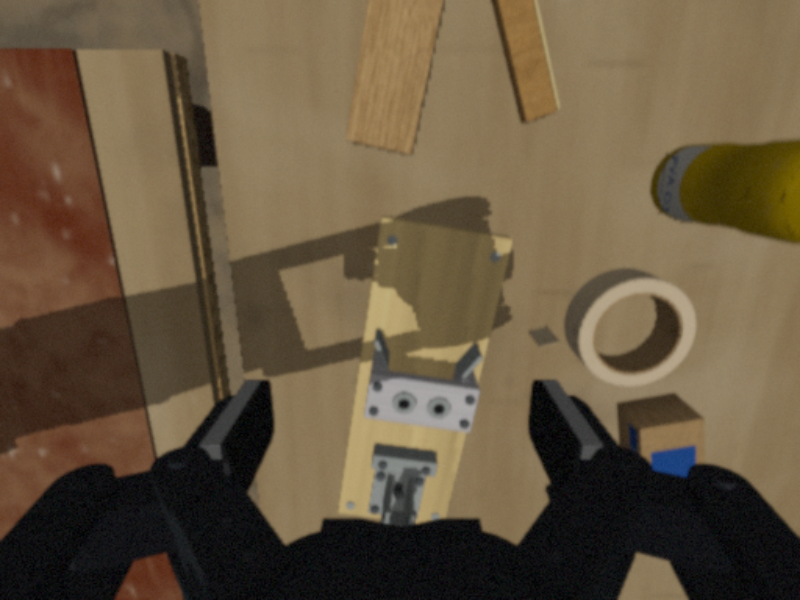

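The wrist view shows the bed corners at (381,218), (513,238) and (340,513), and the bridge top at (372,375)–(480,392)–(470,432)–(365,415). The blank's near end is at (348,140)–(411,153). Next I'll compute the jig pose and look at the blank in full.

```bash
python3 - <<'E'
from h import *
m=dict(np.load("w1.npz"))
k=.64
bed=ray(np.array([(381,218),(513,238),(341,510),(440,513)])*k,.015,m);print("bed",bed.round(4))
br=ray(np.array([(371,376),(480,393),(470,432),(366,414)])*k,.063,m);print("br",br.round(4),br.mean(0))
print("bush",ray(np.array([(404,404),(438,408)])*k,.066,m).round(4))
g=cv2.cvtColor(m["p"],cv2.COLOR_BGR2GRAY)
P=cloud(m["d"],m)
t=(P[...,2]>.055)&(P[...,2]<.07)&(np.arange(384)[:,None]<280)&(np.arange(384)[:,None]>225)&(np.abs(np.arange(512)-272)<60)
# bridge top from depth
q=P[t];r=cv2.minAreaRect((q[:,:2]*1000).astype(np.float32));print("bridge depth rect",r)
b=bed[0,:2]-bed[2,:2];print("ang left edge",np.degrees(np.arctan2(-b[0],b[1])))
E
python3 -m inch '[[[0,0,0],[0,3.5,0],1],[[0,0,0],[0,3.5,0],1],[[0,0,0],[0,3.5,0],1],[[0,0,0],[0,3.5,0],1],[[0,0,0],[0,0,0],1]]'; python3 - <<'E'
from rig import *
from h import *
m=camera_model("wrist");p,d=read_camera("wrist")
np.savez("w2.npz",p=p,d=d,**m);cv2.imwrite("pics/w2.png",cv2.resize(p,(800,600)))
P=cloud(d,m)
t=(P[...,2]>.02)&(P[...,2]<.036)&(d>0)
n,l,s,c=cv2.connectedComponentsWithStats(t.astype(np.uint8))
for i in range(1,n):
    if s[i,4]>800:
        q=P[l==i];r=cv2.minAreaRect((q[:,:2]*1000).astype(np.float32));print(s[i],r,np.median(q[:,2]))
E
```

```text
bed [[ 0.5329  0.2319  0.015 ]
 [ 0.6406  0.2156  0.015 ]
 [ 0.4883 -0.0598  0.015 ]
 [ 0.5881 -0.0635  0.015 ]]
br [[0.5255 0.1154 0.063 ]
 [0.6116 0.1003 0.063 ]
 [0.6054 0.0644 0.063 ]
 [0.5207 0.0813 0.063 ]] [0.56579184 0.09034833 0.063     ]
bush [[0.5513 0.0922 0.066 ]
 [0.5784 0.0886 0.066 ]]
bridge depth rect ((564.8233642578125, 90.23332214355469), (40.98521423339844, 87.74811553955078), 80.8885498046875)
ang left edge -8.698302838848042
t: 0.98
ee_pos: [0.5489, 0.3453, 0.4028]
orientation: [0.705, 0.709, -0.0, -0.002]
contact_force: [-0.1, -0.8, 0.3]
width: 0.999
grip_force: 0.0
[ 226   80   68  136 5310] ((548.7967529296875, 362.9903564453125), (159.65834045410156, 50.12628936767578), 78.0677261352539) 0.028800245878376735
```

View pics/w2.png

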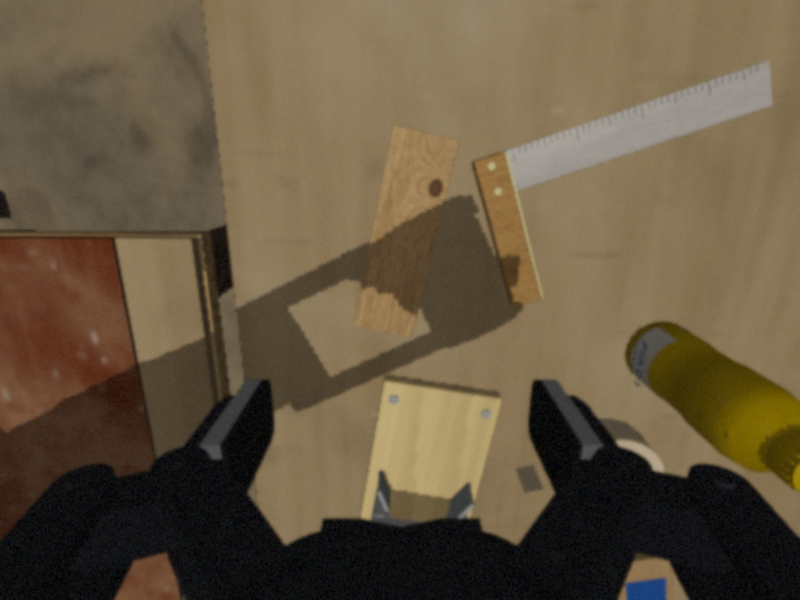

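The full wrist view shows the blank from (395,125)–(458,143) down to (355,325)–(413,335). The try-square handle is close to its far end at (480,160), so I'll grip near the middle with the fingers partly open.

- **Jig:** centre about (0.5655, 0.0903), yaw −8.8°.
- **Blank:** centre (0.5488, 0.3630), yaw −11.9°.

```bash
python3 -m inch '[[[0,0,-6.1],[0.2,1.9,-3],0.6],[[0,0,-6.1],[0.2,1.8,-3],0.6],[[0,0,0],[0,0,-4],0.6],[[0,0,0],[0,0,-4],0.6],[[0,0,0],[0,0,0],0.6]]'; python3 - <<'E'
from rig import *
from h import *
s=get_state();print(s["ee_pos"],R.from_quat(s["orientation"]).as_matrix().round(3))
E
```

```text
t: 1.45
ee_pos: [0.5513, 0.3743, 0.2525]
orientation: [0.778, 0.628, -0.011, -0.001]
contact_force: [-2.0, -1.3, -2.3]
width: 0.799
grip_force: 0.0
[0.55128487 0.37433425 0.25251478] [[ 0.212  0.977 -0.019]
 [ 0.977 -0.212 -0.011]
 [-0.015 -0.016 -1.   ]]
```

```bash
python3 -m inch '[[[0,0,0],[0,0.6,-2.5],0.6],[[0,0,0],[0,0,-2.5],0.6],[[0,0,0],[0,0,-2],0.6],[[0,0,0],[0,0,0],0.6],[[0,0,0],[0,0,0],0.6]]'; python3 - <<'E'
from rig import *
from h import *
s=get_state();print(s["ee_pos"],R.from_quat(s["orientation"]).as_matrix().round(3))
E
```

```text
t: 1.87
ee_pos: [0.5544, 0.3822, 0.1953]
orientation: [0.779, 0.628, -0.001, 0.0]
contact_force: [0.4, 0.1, -0.3]
width: 0.796
grip_force: 0.0
[0.55440428 0.38217036 0.19533396] [[ 0.212  0.977 -0.001]
 [ 0.977 -0.212 -0.001]
 [-0.001 -0.001 -1.   ]]
```

```bash
python3 -m inch '[[[0,0,0],[-0.1,0,-2],0.6],[[0,0,0],[0,0,0],0.6],[[0,0,0],[0,0,0],0],[[0,0,0],[0,0,0],-0.5],[[0,0,0],[0,0,0],-0.5]]' 50;  python3 -m inch '[[[0,0,0],[0,0,0],-0.5],[[0,0,0],[0,0,0],-0.5]]'
```

```text
t: 2.28
ee_pos: [0.5538, 0.3833, 0.1774]
orientation: [0.778, 0.628, 0.002, 0.0]
contact_force: [0.1, -0.2, -1.4]
width: 0.572
grip_force: 54.0
t: 2.45
ee_pos: [0.5538, 0.3833, 0.1774]
orientation: [0.778, 0.628, 0.002, 0.0]
contact_force: [0.3, -0.7, 6.3]
width: 0.575
grip_force: 55.0
```

```bash
python3 -m inch '[[[0,0,0],[0,0,3],-0.5],[[0,0,1.7],[0.85,-3.6,1],-0.5],[[0,0,1.7],[0.85,-3.6,0],-0.5],[[0,0,0],[0.85,-3.6,0],-0.5],[[0,0,0],[0.85,-3.6,0],-0.5]]';  python3 -m inch '[[[0,0,0],[0,0,0],-0.5],[[0,0,0],[0,0,0],-0.5]]'; python3 - <<'E'
from rig import *
from h import *
s=get_state();print(s["ee_pos"],R.from_quat(s["orientation"]).as_matrix().round(3))
m=camera_model("wrist");p,d=read_camera("wrist")
np.savez("w3.npz",p=p,d=d,**m);cv2.imwrite("pics/w3.png",cv2.resize(p,(800,600)))
E
```

```text
t: 2.87
ee_pos: [0.5869, 0.2379, 0.2151]
orientation: [0.759, 0.651, 0.0, 0.0]
contact_force: [0.2, -0.7, -1.2]
width: 0.572
grip_force: 54.2
t: 3.03
ee_pos: [0.5874, 0.2368, 0.2146]
orientation: [0.761, 0.649, -0.0, -0.0]
contact_force: [0.0, 0.8, -1.8]
width: 0.574
grip_force: 54.1
[0.58742893 0.23682997 0.21455596] [[ 0.157  0.988 -0.001]
 [ 0.988 -0.157 -0.   ]
 [-0.    -0.001 -1.   ]]
```

View pics/w3.png

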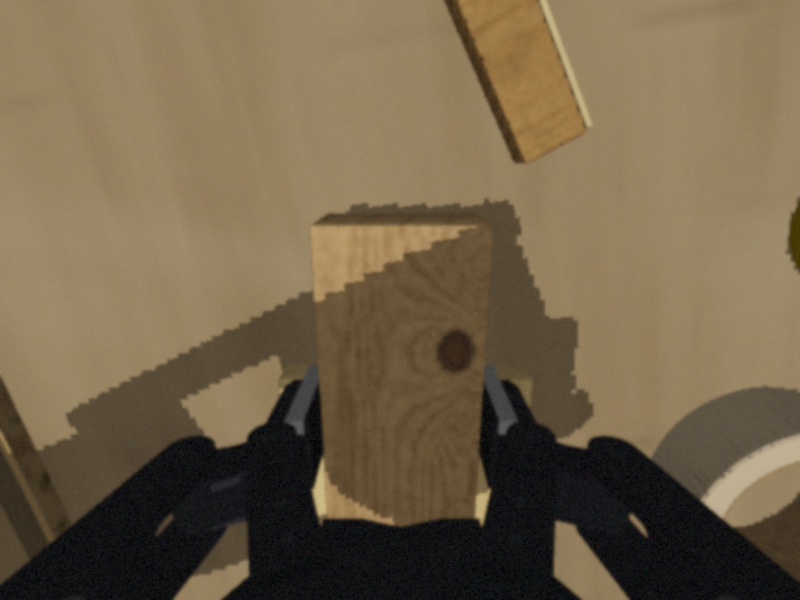

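The wrist view shows the blank held straight, with its tail edge at (312,225)–(491,228). I'll lower it onto the bed's open end.

```bash
python3 - <<'E'
from h import *
m=dict(np.load("w3.npz"));t=ray(np.array([(312,225),(491,228)])*.64,.065,m)
c=t.mean(0)[:2]-[.5655,.0903];print(t,"jig x",c@[.988,-.153],"jig y",c@[.153,.988])
E
python3 -m inch '[[[0,0,0],[0.1,0,-1],-0.5],[[0,0,0],[0,0,-0.9],-0.5],[[0,0,0],[0,0,0],-0.5],[[0,0,0],[0,0,0],-0.5]]'
```

```text
[[0.57285772 0.29896731 0.065     ]
 [0.62043233 0.29056705 0.065     ]] jig x -0.000512192024995993 jig y 0.20677876055360547
t: 3.42
ee_pos: [0.5872, 0.24, 0.194]
orientation: [0.759, 0.651, -0.001, -0.001]
contact_force: [0.7, 0.4, -1.1]
width: 0.57
grip_force: 54.1
```

```bash
python3 -m inch '[[[0,0,0],[-0.22,-1.8,-0.1],-0.5],[[0,0,0],[-0.28,-1.8,0],-0.5],[[0,0,0],[0,0,0],-0.5]]';python3 -m inch '[[[0,0,0],[-0.28,-1.8,0],-0.5],[[0,0,0],[-0.28,-1.8,0],-0.5],[[0,0,0],[0,0,0],-0.5],[[0,0,0],[0,0,0],-0.5]]'
```

```text
t: 3.67
ee_pos: [0.5825, 0.2014, 0.1942]
orientation: [0.76, 0.65, -0.001, 0.0]
contact_force: [0.6, -0.4, -1.5]
width: 0.574
grip_force: 54.1
t: 4.0
ee_pos: [0.5774, 0.1672, 0.1948]
orientation: [0.76, 0.65, 0.0, -0.0]
contact_force: [0.9, 0.1, -0.2]
width: 0.575
grip_force: 54.0
```

```bash
python3 -m inch '[[[0,0,0],[-0.2,-1.3,0],-0.5],[[0,0,0],[0,0,-0.2],-0.5],[[0,0,0],[0,0,0],0.5],[[0,0,0],[0,0,0],0.5],[[0,0,0],[0,0,0],0.5]]';python3 -m inch '[[[0,0,0],[0.3,1.95,0],0.5],[[0,0,0],[0.3,1.95,0],0.5],[[0,0,0],[0,0,0],0.5],[[0,0,0],[0,0,0],0.5]]'; python3 - <<'E'
from rig import *
from h import *
s=get_state();print(s["ee_pos"],R.from_quat(s["orientation"]).as_matrix().round(3))
m=camera_model("wrist");p,d=read_camera("wrist")
np.savez("w4.npz",p=p,d=d,**m);cv2.imwrite("pics/w4.png",cv2.resize(p,(800,600)))
E
```

```text
t: 4.42
ee_pos: [0.5755, 0.1544, 0.193]
orientation: [0.759, 0.651, 0.0, 0.0]
contact_force: [0.1, 0.4, 0.5]
width: 0.747
grip_force: 0.0
t: 4.75
ee_pos: [0.5815, 0.194, 0.1929]
orientation: [0.759, 0.652, 0.0, 0.0]
contact_force: [-0.9, -0.4, 0.4]
width: 0.751
grip_force: 0.0
[0.58145266 0.19400213 0.19291787] [[ 0.151  0.989  0.001]
 [ 0.989 -0.151 -0.   ]
 [-0.     0.001 -1.   ]]
```

View pics/w4.png

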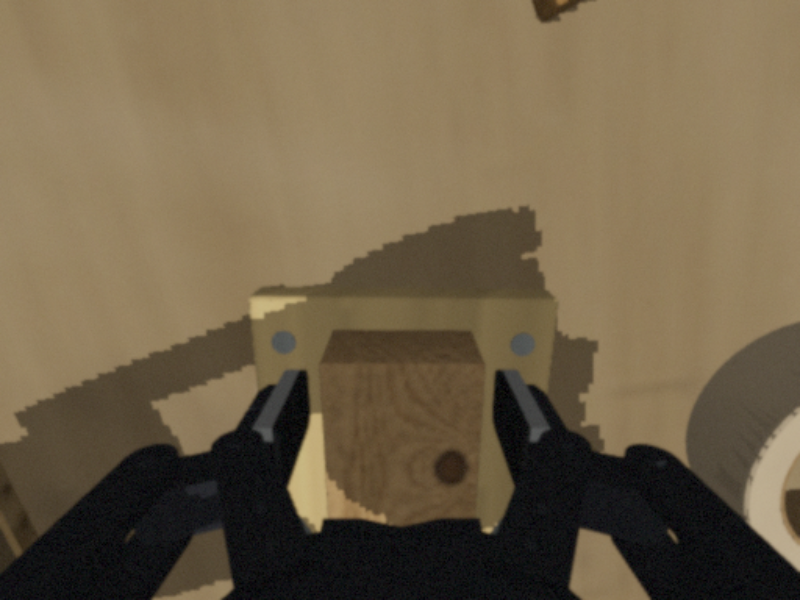

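The blank lies flat and centred on the bed, with its tail edge at (322,360)–(483,362) and the bed end at (250,298)–(556,297). I'll regrip near the tail.

```bash
python3 - <<'E'
from h import *
m=dict(np.load("w4.npz"))
for n,uv,z in(("tail",[(322,360),(483,362)],.043),("bed",[(250,298),(556,297)],.015)):
    t=ray(np.array(uv)*.64,z,m);c=t.mean(0)[:2]-[.5655,.0903];print(n,t,"jig x",c@[.988,-.153],"jig y",c@[.153,.988])
E
python3 -m inch '[[[0,0,0],[0,0,0],-0.5],[[0,0,0],[0,0,0],-0.5],[[0,0,0],[0,0,0],-0.5],[[0,0,0],[0,0,0],-0.5]]'
```

```text
tail [[0.56108056 0.21629858 0.043     ]
 [0.60844838 0.20836893 0.043     ]] jig x 0.00036213514090044016 jig y 0.12351681489882753
bed [[0.53353542 0.23117066 0.015     ]
 [0.63979012 0.21523672 0.015     ]] jig x 0.0005745486607884563 jig y 0.13454675123034726
t: 5.13
ee_pos: [0.5815, 0.1925, 0.193]
orientation: [0.759, 0.651, 0.0, 0.0]
contact_force: [0.2, 0.0, 0.6]
width: 0.572
grip_force: 54.4
```

```bash
python3 -m inch '[[[0,0,0],[-0.27,-1.75,0],-0.5],[[0,0,0],[-0.27,-1.75,0],-0.5],[[0,0,0],[0,0,0],-0.5],[[0,0,0],[0,0,0],-0.5]]';python3 -m inch '[[[0,0,0],[-0.03,-0.2,0],-0.5],[[0,0,0],[0,0,0],-0.5]]';python3 -m inch '[[[0,0,0],[-0.03,-0.2,0],-0.5],[[0,0,0],[0,0,0],-0.5]]'
```

```text
t: 5.47
ee_pos: [0.5761, 0.1571, 0.193]
orientation: [0.76, 0.65, -0.0, 0.0]
contact_force: [-0.2, -1.2, 1.5]
width: 0.572
grip_force: 54.5
t: 5.63
ee_pos: [0.5758, 0.1564, 0.193]
orientation: [0.759, 0.651, 0.0, -0.0]
contact_force: [-0.4, -0.4, 2.3]
width: 0.572
grip_force: 54.6
t: 5.8
ee_pos: [0.5755, 0.1546, 0.193]
orientation: [0.759, 0.651, 0.001, -0.0]
contact_force: [0.4, 1.6, 2.0]
width: 0.572
grip_force: 54.6
```

```bash
python3 -m inch '[[[0,0,0],[-0.03,-0.2,0],-0.5],[[0,0,0],[0,0,0],-0.5]]';python3 -m inch '[[[0,0,0],[-0.02,-0.15,0],-0.5],[[0,0,0],[0,0,0],-0.5]]'
```

```text
t: 5.97
ee_pos: [0.5754, 0.1538, 0.1932]
orientation: [0.759, 0.651, 0.002, -0.001]
contact_force: [1.7, 7.1, 1.0]
width: 0.571
grip_force: 54.5
t: 6.13
ee_pos: [0.5753, 0.1533, 0.1935]
orientation: [0.759, 0.651, 0.004, -0.002]
contact_force: [0.7, 9.7, 1.3]
width: 0.574
grip_force: 54.6
```

The stop is in contact at about 10 N. I'll release, rise and check.

```bash
python3 -m inch '[[[0,0,0],[0,0,0],0.5],[[0,0,0],[0,0,0],0.5],[[0,0,0],[0,0,0],0.5],[[0,0,0],[0,0,4],0.5],[[0,0,0],[0,0,4],0.5]]';python3 -m inch '[[[0,0,0],[0,0,4],0.5],[[0,0,0],[0,0,4],0.5],[[0,0,0],[0,0,1],-1],[[0,0,0],[0,0,0],-1]]'; python3 - <<'E'
from rig import *
from h import *
s=get_state();print(s["ee_pos"],R.from_quat(s["orientation"]).as_matrix().round(3))
m=camera_model("wrist");p,d=read_camera("wrist")
np.savez("w5.npz",p=p,d=d,**m)
m2=camera_model("side");p2,d2=read_camera("side")
cv2.imwrite("pics/w5.png",np.hstack([cv2.resize(p,(400,300)),cv2.resize(p2[130:280,180:380],(400,300))]))
E
```

```text
t: 6.55
ee_pos: [0.5735, 0.1498, 0.269]
orientation: [0.759, 0.651, -0.005, -0.002]
contact_force: [1.9, -0.4, 0.6]
width: 0.753
grip_force: 0.0
t: 6.88
ee_pos: [0.5756, 0.1502, 0.3682]
orientation: [0.759, 0.651, 0.004, 0.003]
contact_force: [-0.1, 0.2, -0.0]
width: 0.478
grip_force: 0.0
[0.57555471 0.15023771 0.36820292] [[ 0.153  0.988  0.01 ]
 [ 0.988 -0.153  0.001]
 [ 0.003  0.01  -1.   ]]
```

View pics/w5.png

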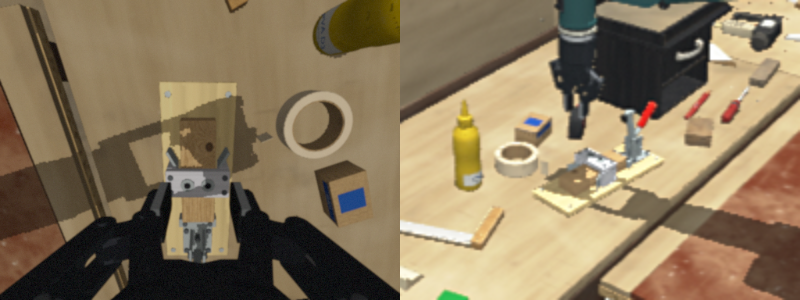

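The blank sits under the bridge with its tail at about (182–215, 118) in the left panel, its front is at the stop behind the bridge, and the clamp is still open. I'll check the tail position and travel over behind the clamp.

```bash
python3 - <<'E'
from h import *
m=dict(np.load("w5.npz"))
t=ray(np.array([(182,118),(215,118)])*1.28,.043,m);c=t.mean(0)[:2]-[.5655,.0903];print("tail jig x",c@[.988,-.153],"y",c@[.153,.988])
P=cloud(m["d"],m)
p=m["p"]; q=P[(P[...,2]>.035)&(P[...,2]<.047)&(P[...,1]>.115)&(P[...,1]<.2)&(abs(P[...,0]-.572)<.03)]
j=(q[:,:2]-[.5655,.0903]);print("depth tail y",np.percentile(j@[.153,.988],[1,99]),"x",np.percentile(j@[.988,-.153],[1,99]))
E
python3 -m inch '[[[0,0,0],[-0.6,-3.6,0],-1],[[0,0,0],[-0.6,-3.6,0],-1],[[0,0,0],[-0.6,-3.6,0],-1],[[0,0,0],[-0.6,-3.6,0],-1],[[0,0,0],[-0.6,-3.6,0],-1]]';python3 -m inch '[[[0,0,0],[-0.6,-3.6,0],-1],[[0,0,0],[-0.6,-3.6,0],-1],[[0,0,0],[-0.5,-3.6,0],-1],[[0,0,0],[0,0,0],-1],[[0,0,0],[0,0,0],-1]]'
```

```text
tail jig x 0.0012396734999826093 y 0.08808459871081992
depth tail y [0.02438487 0.084844  ] x [-0.02440602  0.02443861]
t: 7.4
ee_pos: [0.5438, -0.0309, 0.3585]
orientation: [0.759, 0.651, -0.002, -0.003]
contact_force: [1.1, -0.4, 0.9]
width: -0.0
grip_force: 0.0
t: 7.82
ee_pos: [0.5271, -0.1393, 0.3588]
orientation: [0.761, 0.649, -0.002, -0.003]
contact_force: [-0.5, 0.1, 1.7]
width: 0.001
grip_force: 0.0
```

The tail is at jig y 0.0848, so the block is home and centred. I'll lower the closed fingers behind the handle.

```bash
python3 -m inch '[[[0,0,0],[0.3,0,-3.7],-1],[[0,0,0],[0,0,-3.6],-1],[[0,0,0],[0,0,0],-1],[[0,0,0],[0,0,0],-1]]';python3 -m inch '[[[0,0,0],[0.3,2,0],-1],[[0,0,0],[0.3,2,0],-1],[[0,0,0],[0,0,0],-1]]'
```

```text
t: 8.15
ee_pos: [0.5298, -0.1359, 0.2855]
orientation: [0.759, 0.651, -0.002, -0.004]
contact_force: [0.8, 0.7, 0.8]
width: 0.004
grip_force: 0.0
t: 8.4
ee_pos: [0.5382, -0.0959, 0.2934]
orientation: [0.758, 0.652, 0.001, 0.003]
contact_force: [1.3, -2.1, -0.6]
width: 0.002
grip_force: 1.0
```

```bash
python3 -m inch '[[[0,0,0],[0.15,1,0],-1],[[0,0,0],[0.15,1,0],-1],[[0,0,0],[0,0,0],-1]]'
```

```text
t: 8.65
ee_pos: [0.5408, -0.0773, 0.2933]
orientation: [0.759, 0.651, 0.001, 0.003]
contact_force: [0.2, -3.2, 2.1]
width: -0.005
grip_force: 1.3
```

```bash
python3 -m inch '[[[0,0,0],[0.15,1,-0.3],-1],[[0,0,0],[0.15,1,-0.3],-1],[[0,0,0],[0.15,1,0],-1],[[0,0,0],[0,0,0],-1]]';python3 -m inch '[[[0,0,0],[0.15,1,0],-1],[[0,0,0],[0.08,0.5,0],-1],[[0,0,0],[0,0,0],-1],[[0,0,0],[0,0,0],-1]]'
```

```text
t: 8.98
ee_pos: [0.5446, -0.0456, 0.2839]
orientation: [0.759, 0.652, 0.001, -0.001]
contact_force: [1.0, 0.4, 0.0]
width: -0.004
grip_force: 0.0
t: 9.32
ee_pos: [0.5467, -0.032, 0.2835]
orientation: [0.759, 0.651, -0.0, -0.0]
contact_force: [0.5, -0.2, -0.2]
width: 0.003
grip_force: 0.0
```

The force has gone, so the clamp has snapped over. I'll back off, rise and check.

```bash
python3 -m inch '[[[0,0,0],[-0.5,-3.5,0],-1],[[0,0,0],[-0.5,-3.5,0],-1],[[0,0,0],[0,0,4],-1],[[0,0,0],[0,0,4],-1],[[0,0,0],[0,0,4],-1]]';python3 -m inch '[[[0,0,0],[0,0,0],-1],[[0,0,0],[0,0,0],-1]]'; python3 - <<'E'
from rig import *
from h import *
m2=camera_model("side");p2,d2=read_camera("side")
cv2.imwrite("pics/s6.png",cv2.resize(p2[150:270,220:360],(700,600),interpolation=cv2.INTER_CUBIC))
P=cloud(d2,m2);b,g,r=[p2[...,i].astype(int) for i in range(3)]
k=(r>150)&(g<70)&(b<70)&(P[...,1]>-.13)&(P[...,1]<.1)&(P[...,2]>.05)
j=P[k]-[.5655,.0903,0];y=j[:,:2]@[.153,.988];print(k.sum(),"handle y",y.min(),y.max(),"z",j[:,2].min(),j[:,2].max())
f=np.polyfit(y,j[:,2],1);print("slope deg",np.degrees(np.arctan(f[0])))
k=(P[...,2]>.036)&(P[...,2]<.048)&(abs((P[...,:2]-[.5655,.0903])@[.988,-.153])<.024)
y=((P[...,:2]-[.5655,.0903])@[.153,.988])[k];y=y[(y>.03)&(y<.12)];print("tail",np.percentile(y,98))
E
```

```text
t: 9.73
ee_pos: [0.5362, -0.1035, 0.404]
orientation: [0.76, 0.65, -0.001, -0.001]
contact_force: [0.6, 0.4, 0.3]
width: -0.0
grip_force: 0.0
t: 9.9
ee_pos: [0.5369, -0.103, 0.4078]
orientation: [0.759, 0.65, 0.002, 0.003]
contact_force: [-0.3, -0.3, -0.9]
width: -0.001
grip_force: 0.0
12 handle y -0.09103336086190625 -0.06646147503603803 z 0.1086553513944939 0.14430325062702898
slope deg 53.04990460400772
tail 0.0913789917272524
```

View pics/s6.png

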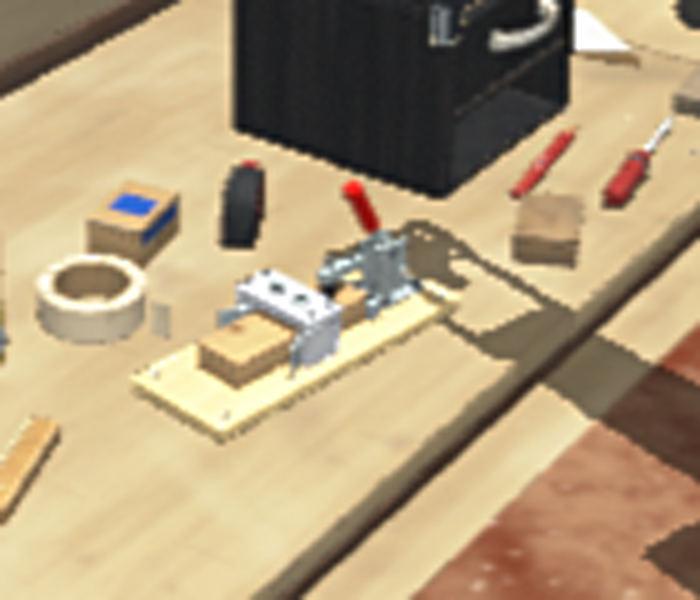

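The side view shows the clamp closed, with the handle leaning to the bridge from (375,230) to (352,188) and the foot on the block at about (345,290). The bystanders haven't moved. The side camera is coarse on the tail position, so I'll check it once with the wrist camera.

```bash
python3 -m inch '[[[0,0,0],[0.6,4,0],-1],[[0,0,0],[0.6,4,0],-1],[[0,0,0],[0.6,4,0],-1],[[0,0,0],[0.6,4,0],-1],[[0,0,0],[0.6,4,0],-1]]';python3 -m inch '[[[0,0,0],[0.6,4,0],-1],[[0,0,0],[0.6,4,0],-1],[[0,0,0],[0,0,0],-1],[[0,0,0],[0,0,0],-1]]'; python3 - <<'E'
from rig import *
from h import *
m=camera_model("wrist");p,d=read_camera("wrist");P=cloud(d,m)
j=P-[.5655,.0903,0];x=j[...,:2]@[.988,-.153];y=j[...,:2]@[.153,.988];z=P[...,2]
k=(z>.035)&(z<.047)&(y>.045)&(y<.12)&(abs(x)<.04)&(d>0)
print(k.sum(),"tail",np.percentile(y[k],[1,99]),"x",np.percentile(x[k],[1,99]),"z",np.median(z[k]),cv2.minAreaRect(np.c_[x[k],y[k]].astype(np.float32)*1000))
k=(z>.01)&(z<.02)&(y>.05)&(y<.2)&(d>0)&(abs(x)<.07);print("bed end y",np.percentile(y[k],99.5),"x",np.percentile(x[k],[1,99]))
k=(z>.056)&(z<.068)&(abs(y)<.04)&(d>0)&(abs(x)<.06);print("bridge",np.percentile(y[k],[1,99]),np.percentile(x[k],[1,99]))
E
```

```text
t: 10.37
ee_pos: [0.5664, 0.0992, 0.4009]
orientation: [0.759, 0.651, -0.002, -0.001]
contact_force: [0.6, -0.3, -0.5]
width: -0.0
grip_force: 0.0
t: 10.7
ee_pos: [0.5784, 0.1796, 0.4004]
orientation: [0.758, 0.652, -0.003, -0.001]
contact_force: [-0.3, -1.0, 0.2]
width: 0.001
grip_force: 0.0
1346 tail [0.04530352 0.08481555] x [-0.02408186  0.02440679] z 0.04383039751215251 ((0.24140357971191406, 65.18368530273438), (49.23402786254883, 40.27679443359375), 0.07584500312805176)
bed end y 0.1342113538226963 x [-0.05351406  0.05411103]
bridge [-0.01877226  0.02006085] [-0.04387444  0.04279653]
```

The tail is at 0.085 (home), the block is centred and flat, and the clamp is closed with the arm clear. I'll hand in.

```bash
python3 -c "
from rig import *
print(sign_off())"
```

```text
the job is handed in; nothing more can be done
None
```

I handed the job in at about 11 s: the block is home against the end stop, flat and centred to within about 1 mm, with the clamp closed on it and the arm clear; the bystanders looked unmoved, and no verdict came back.

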